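# Shut the tilt-out bin and click its sliding latch home

## Robot

A 7-joint arm with a two-finger parallel gripper is mounted at the origin on the work surface. World frame = base frame: x ahead of the robot, y to its left, z up, the work surface at z = 0. Lengths are in m, angles in rad, forces in N, time in s.
With the tool pointing down it reaches from about 0.425 to 0.95 m from the base axis. Payload 4.7 kg.
Tool frame: the origin (TCP) lies midway between the tips of the shut fingers; the grasp point (between the pads) lies 19 mm behind it; y points along the fingers, z is the direction in which the jaws open and shut, and the axes are right-handed (so a half turn about y gives the same grasp; the last joint's range is limited). The gripper opens to 87 mm and grips with 3 to 60 N. Pads are 19 mm wide; open, the fingers measure 117 mm over their backs; the gripper's body (75 mm by 190 mm) begins 51 mm behind the grasp point.
Start: joints at [1.143, 0.469, -0.049, 1.532, 0.024, 1.141, -0.082], TCP at [0.262, -0.622, 0.223] pointing down, gripper open.
Joint ranges: [-2.59, 2.59], [-0.33, 1.99], [-1.39, 1.29], [0.1, 2.45], [-1.04, 4.18], [0.21, 1.99], [-2.66, 2.66]. Speed limits (rad/s): [2.57, 2.57, 3.14, 3.14, 3.14, 3.14, 3.14].

## Interface

Orientations are given as a rotation vector (axis times angle).
In Python, from workcell import r gives the robot as it stands.
- The arm moves only by the shell command python3 -m pendant 'ROWS' [FORCE]. ROWS is JSON, a list of rows, each a list of 3 entries, a list of its own where there are three numbers: the closure, from -1 (fully open) to 1 (shut), so that 0 is half open, then the shift along the tool's x, y, z in m, then the turn about the tool's y in rad. A call has 1 to 20 rows; each row is the pose to reach, as a shift and turn from the pose measured when the call began, along the tool's axes at that moment; what a row does not reach only later rows make up. A row lasts 1/12 s, in which the tool goes at most 41.7 mm and 7.16 degrees, less where a joint would pass 70% of its speed; a pose out of reach is approached as far as the arm can. A call with a gripper value outside its range is refused whole. The fingers move at their own pace and stop on an object; FORCE is the grip in N (left out, the last holds). Time passes only in rows, so rows that repeat a pose let the fingers close. It gives the time, the measured TCP pose, the force and the opening at its end, in the units of the state.
- r.get_obs(): the state, without advancing time (a new reading comes with each control period).
- r.get_image(name): name is "side" or "top" or "wrist"; returns a dict with "color" (480x640x3 uint8, red, green, blue), "K" (3x3 intrinsics, pixels), "R" (3x3) and "t" (3): a world point X has camera coordinates R X + t; the wrist camera has in their place "tool_from_camera" (4x4, takes a point from camera to tool coordinates, whose origin is the TCP and whose axes are the tool frame's). Camera axes: x right, y down, z forward; pixel columns grow to the right and rows downward; lengths in m; the calibration is good to about 2 mm. A picture is of the moment at which its call begins: read the wrist's pose just before it. There is no depth.
- r.sign_off(): hands the job in, once; it reports no verdict.
Trained networks look in a picture, given as the dict that the camera call returned (one of the last four; its "shot" number tells which), for a name from the list of things; names that differ only in an ending like _2 or _b are one class to them, and where a whole thing is asked for, a point or a joint stands for the part that bears it (a point fixed in the world has none). Each returns a list of dicts, best first, with "p" (0 to 1); they miss things now and then, are a little off and sometimes report something else, mostly with a low value. They report only what shows in the picture. A call takes as long as a camera call.
- r.find_in(picture, target): "position" ([x, y, z] in m, in the coordinates of the camera as it stood for that picture, good to about 4 mm: the middle of the surface that is visible of it).
- r.silhouettes(picture, target): "region" (480x640 bool, what is visible of it).
The state is a dict: "time_s": time; "qpos": joint angles; "dq": joint speeds; "tau": joint torques, N m; "position": TCP position; "orientation": TCP orientation; "force": force on the tool from outside, world axes, zero at the start; "moment": the same for the moment, N m; "grip_width": opening from 0.0 (shut) to 1.0 (fully open).
Only numpy, scipy, OpenCV 4.12 (cv2) and the standard library are available. Lean on these libraries where they do the work, as an engineer would, in place of code of your own. Each camera call takes 0.05 s, during which the arm holds its last target.

## Task

Push the smoky tilt-out bin fully shut by the white lip on its front, then push the orange latch along its rail with a fingertip, to the right as the robot sees it, until it drops into its notch (a click at the green mark) and leave it resting there. Only push, gently: do not pinch or lift anything, and leave the other things on the board where they are.

Things in the scene. Friction and masses are not known exactly. Their poses are not given: they have to be found in the camera images.
- housing: light wooden housing of the bin, fixed: 130 deep (x) x 340 wide (y) x 150 mm high, origin at the centre of its underside. x points from its front (robot side) to its back, y to its left as the robot sees it, z up. The bin fills the front from y = -154 to +46 mm. An aluminium rail 20 mm wide, top 156 mm above the board, runs along y on the roof at x = -35 mm; its end caps stand 3 mm higher
- bin (a joint): tilt of the smoky acrylic bin, rad: 0 shut (a firm stop), up to 0.5 tilted out towards the robot. It turns about a level hinge along the housing's y axis at housing x = -62.5 mm, z = 12 mm, stays where it is left, and needs about 2 to 3 N at the lip
- bin_lip (a point): centre of the front face of the bin's white lip, a bar 90 mm wide (y) and 16 mm high that stands 22 mm out from the bin's front panel near its upper edge. With the bin shut this point is at housing x = -87, y = -75, z = 124 mm; it moves on a 115 mm arc about the hinge
- latch (a joint): travel of the orange latch, m: 0 at the rail's left end, growing to the right (housing -y) to 0.148; notch at 0.115. Friction 1.5 N; a low ridge before the notch takes 4 to 5 N, then the push drops and the latch centres itself in the notch within 1 mm; a taller ridge behind resists to about 13 to 17 N; past it the latch runs on. If the bin is not shut, the latch's tongue strikes the bin's edge
- latch_top (a point): centre of the top of the orange latch block, 30 x 30 mm seen from above with a white line across its middle; the block reaches down 34 mm from here, the rail's top is 44 mm below. The face to push is the left one, 15 mm from here along housing +y. A steel tongue hangs from its front side, down over the housing's front
- notch (a point): the notch on the rail's top face (housing x = -35, y = +30, z = 156 mm), between two steel ridges, in line with a green line painted across the roof behind the rail; the latch is home when its middle is in line with this point
- console_c (a point): the blue handheld console, a flat slab 85 x 150 mm, 18 mm thick, dark screen on top; its centre, half-way up. Not to be moved
- opener_c (a point): the stainless steel bottle cap opener lying flat, 135 mm long, 7 mm high; its centre, half-way up. Not to be moved
- remote_c (a point): the white plastic remote lying flat, 160 x 42 mm, 18 mm high; its centre, half-way up. Not to be moved
- mug_c (a point): the green ceramic mug turned upside down, 82 mm across, 92 mm high, handle at its side; its centre, half-way up. Not to be moved
- tin_center (a point): a small round brass tin, 44 mm across, 28 mm high, standing on the housing's roof at its back right; its centre, half-way up. Not to be moved
- coasters_c (a point): a round stack of cork coasters, 96 mm across, 24 mm high; its centre, half-way up. Not to be moved

How it is judged:
On the way, in this order (a step that is already met when the one before it is completed fails the run):
1. the bin is pushed fully shut while the latch is still clear of it (value of joint bin below 0.03 rad and value of joint latch below 0.09 m), for 0.2 s.
2. the latch is pushed into its notch with the bin shut (value of joint bin below 0.03 rad and value of joint latch between 0.112 and 0.118 m), for 0.2 s.
At the end, for the whole second after the job is handed in: the bin is shut (within 0.03 rad), the latch rests in its notch (within 3 mm), and every other thing is within 20 mm of where it was (all of step 2 and velocity of joint latch between -0.005 and 0.005 m/s and distance of each of console_c, opener_c, remote_c, mug_c, tin_center, coasters_c from where it was at the start of the episode below 0.02 m); the robot touches nothing.
It fails at once if another thing on the board is lifted, carried or knocked more than 20 mm (distance of any of console_c, opener_c, remote_c, mug_c, tin_center, coasters_c from where it was at the start of the episode above 0.02 m).
It fails at once if the latch is pinched or forced (over 40 N between it and the fingers) (contact force between latch and the fingers above 40 N).
It also fails if it takes over 48 s, if anything falls off the work surface, if the arm or the gripper's body presses on something with over 40 N, if the wrist force passes 120 N, or if a joint passes its speed limit or range.

## Working session

There is one attempt and no reset: what is moved stays moved. The work goes in short steps, Python scripts to look and compute and a shell command to move; the robot and the scene stay as the last step left them, time stands still between calls to the robot, and variables do not carry over. Pictures are saved under pics/ and viewed, and the job is handed in when it is done.

```bash
mkdir -p pics; ls; python3 - <<'E'
from workcell import r
import cv2, numpy as np
o=r.get_obs()
for k in ("time_s","position","orientation","force","grip_width"): print(k,np.round(o[k],4))
for n in ("side","top"):
    im=r.get_image(n); cv2.imwrite(f"pics/{n}0.png",im["color"][:,:,::-1])
    R,t=np.array(im["R"]),np.array(im["t"])
    print(n,"cam at",np.round(-R.T@t,3))
    for T in ("housing","bin_lip","latch_top","notch","console_c","opener_c","remote_c","mug_c","tin_center","coasters_c"):
        try:
            f=r.find_in(im,T)
            print(T,[(round(d["p"],2),np.round(R.T@(np.array(d["position"])-t),3).tolist()) for d in f[:2]])
        except Exception as e: print(T,e)
E
```

```text
pics
time_s 0.0
position [ 0.2619 -0.6215  0.2215]
orientation [-0.4052  2.0045 -2.0006]
force [ 0.153  -0.5577  0.2892]
grip_width 0.9985
side cam at [-0.089  0.78   0.761]
housing [(0.57, [0.613, 0.101, 0.123]), (0.3, [0.703, -0.091, 0.174])]
bin_lip [(0.85, [0.588, -0.01, 0.097])]
latch_top [(0.67, [0.598, 0.171, 0.174]), (0.6, [0.453, 0.305, 0.008])]
notch [(0.62, [0.609, 0.1, 0.122])]
console_c [(0.56, [0.604, -0.403, 0.025])]
opener_c [(0.8, [0.45, 0.304, 0.008])]
remote_c [(0.85, [0.41, 0.434, 0.014])]
mug_c []
tin_center [(0.81, [0.7, -0.091, 0.172])]
coasters_c [(0.57, [0.603, -0.408, 0.023])]
top cam at [0.307 0.018 1.183]
housing [(0.82, [0.629, 0.032, 0.148])]
bin_lip [(0.7, [0.604, -0.035, 0.106]), (0.43, [0.701, -0.094, 0.18])]
latch_top []
notch [(0.73, [0.633, 0.038, 0.151])]
console_c [(0.8, [0.381, -0.411, 0.02])]
opener_c [(0.81, [0.452, 0.3, 0.008])]
remote_c [(0.84, [0.409, 0.427, 0.018])]
mug_c [(0.86, [0.577, 0.372, 0.092])]
tin_center [(0.78, [0.701, -0.093, 0.179])]
coasters_c [(0.64, [0.611, -0.42, 0.027])]
```

View pics/side0.png

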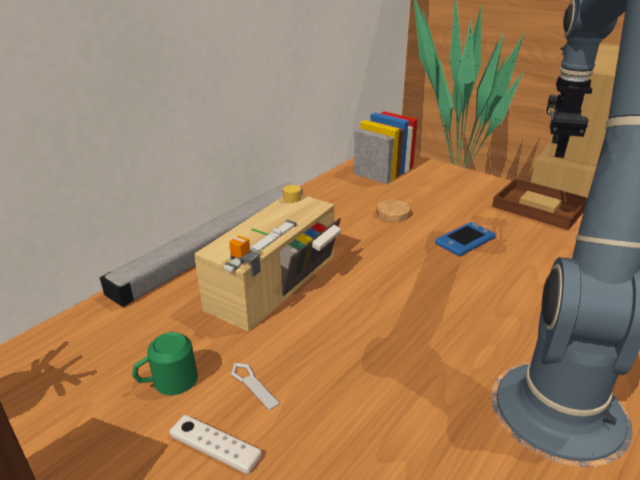

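View pics/top0.png

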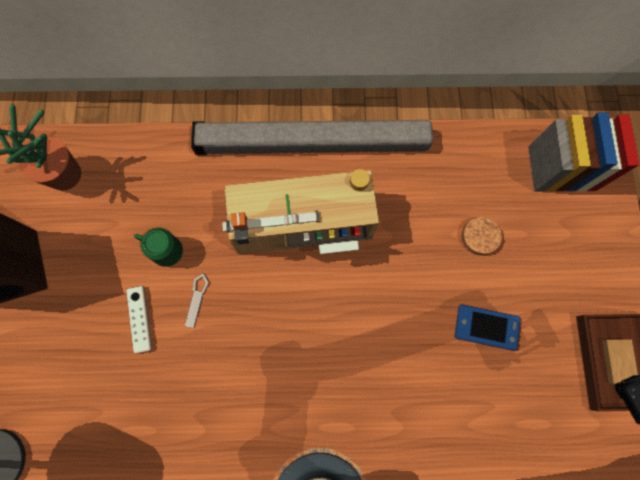

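The top view shows the housing (roof about (226–377, 172–240)), turned slightly. The orange latch is at (238,220), the lip at (338,247) and the green line at (289,205). I'll zoom in on both views.

```bash
python3 - <<'E'
import cv2
a=cv2.imread("pics/top0.png")[160:265,210:390]; cv2.imwrite("pics/topz.png",cv2.resize(a,None,fx=4.4,fy=4.4,interpolation=cv2.INTER_CUBIC))
a=cv2.imread("pics/side0.png")[175:335,190:350]; cv2.imwrite("pics/sidez.png",cv2.resize(a,None,fx=3.7,fy=3.7,interpolation=cv2.INTER_CUBIC))
E
```

```text
(no output)
```

View pics/topz.png

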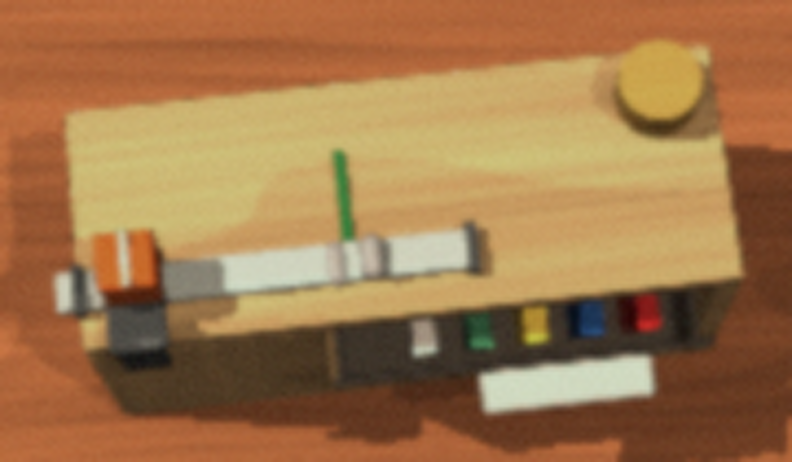

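View pics/sidez.png

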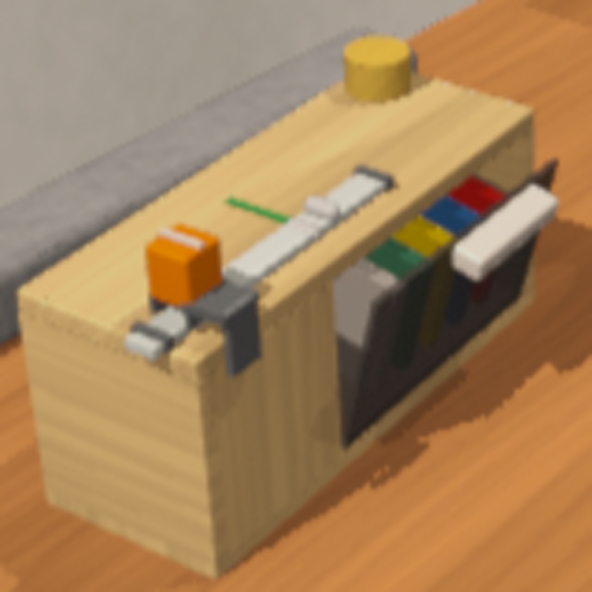

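```bash
cat > h.py <<'E'
import numpy as np
def proj(im,X):
    R,t,K=map(np.array,(im["R"],im["t"],im["K"])); c=R@np.asarray(X)+t; p=K@c; return p[:2]/p[2]
def H(p,X):
    c,s=np.cos(p[2]),np.sin(p[2]); X=np.asarray(X,float)
    return np.array([p[0]+c*X[0]-s*X[1],p[1]+s*X[0]+c*X[1],X[2]])
E
python3 - <<'E'
from workcell import r
from h import *
from scipy.optimize import least_squares
o=r.get_obs(); print(np.round(o["position"],4))
from scipy.spatial.transform import Rotation as Ro
print(np.round(Ro.from_rotvec(o["orientation"]).as_matrix(),3))
T,S=r.get_image("top"),r.get_image("side")
tp=lambda u,v:(210+u/4.4-.4,160+v/4.4-.4); sp=lambda u,v:(190+u/3.7-.4,175+v/3.7-.4)
BL,BR,FR,FL=(.065,.17,.15),(.065,-.17,.15),(-.065,-.17,.15),(-.065,.17,.15)
obs=[(T,BL,tp(68,115)),(T,BR,tp(708,50)),(T,FR,tp(742,275)),(T,FL,tp(85,350)),
(S,BL,sp(22,293)),(S,FL,sp(210,388)),(S,(-.065,.17,0),sp(215,577)),(S,(.065,.17,0),sp(50,500)),(S,FR,sp(535,112))]
def res(p): return np.concatenate([proj(im,H(p,X))-np.array(px) for im,X,px in obs])
f=least_squares(res,[.65,.05,0],loss="soft_l1"); print("housing",f.x.round(4)); print(f.fun.reshape(-1,2).round(1).tolist())
p=f.x
np.save("hp.npy",p)
# latch: d from top pixels of white line ends & corners
lt=[(T,(0,.0,0),tp(124,257)),(S,(0,0,0),sp(182,238))]
def lr(d): return np.concatenate([proj(im,H(p,(-.035,.145-d[0],.2)))-np.array(px) for im,_,px in lt])
g=least_squares(lr,[0.0]); print("latch",g.x,g.fun.round(1))
# bin angle: lip
a0=np.arctan2(-.0245,.112)
def lip(th,y=-.075,dx=0,dz=0):
    vx,vz=-.0245+dx,.112+dz
    c,s=np.cos(th),np.sin(th); return (-.0625+vx*c-vz*s, y, .012+vz*c+vx*s)
# front face edges top (front top edge z+8)
lp=[(T,(-.03,0,.008),tp(480,375)),]
# visible in top: front-top edge corners left (485,412), right (655,393); back-top: left (480,372), right(650,357)
L=[(T,-.03,0,tp(485,412)),(T,-.12,0,tp(655,393)),(T,-.03,.022,tp(480,373)),(T,-.12,.022,tp(650,357)),(S,-.12,0,sp(557,207)),(S,-.03,0,sp(480,262))]
def br(th): return np.concatenate([proj(im,H(p,lip(th[0],y,dx,.008)))-np.array(px) for im,y,dx,px in L])
b=least_squares(br,[.2]); print("bin",b.x,b.fun.round(1).tolist())
print("lip now",H(p,lip(b.x[0])).round(4),"shut",H(p,lip(0)).round(4))
print("latch top now",H(p,(-.035,.145-g.x[0],.2)).round(4),"left face",H(p,(-.035,.16-g.x[0],.18)).round(4),"target face",H(p,(-.035,.045,.18)).round(4))
E
```

```text
[ 0.2621 -0.622   0.2226]
[[-0.922  0.     0.388]
 [-0.388 -0.    -0.922]
 [-0.    -1.     0.   ]]
housing [0.6575 0.0328 0.103 ]
[[-0.6, -0.3], [0.2, -1.4], [0.9, 0.8], [-0.2, 0.7], [-1.1, -0.4], [-2.8, -6.5], [1.5, 1.2], [0.0, 0.8], [0.8, -1.0]]
latch [0.00512849] [0.1 1.1 0.7 1. ]
bin [0.23230605] [0.2, 0.4, 0.6, 0.2, 0.2, -0.3, 0.7, -1.2, 1.5, -2.5, 1.2, 0.2]
lip now [ 0.5536 -0.0533  0.1154] shut [ 0.5786 -0.0507  0.124 ]
latch top now [0.6083 0.1683 0.2   ] left face [0.6067 0.1833 0.18  ] target face [0.618 0.074 0.18 ]
```

```bash
cat >> h.py <<'E'
from scipy.spatial.transform import Rotation as Ro
def go(o,target,zdir=None):
    M=Ro.from_rotvec(o["orientation"]).as_matrix()
    d=M.T@(np.asarray(target)-np.asarray(o["position"])); out=d.round(4).tolist(); th=0
    if zdir is not None:
        a=M.T@np.append(zdir,0); th=np.arctan2(a[0],a[2])
    print("shift",out,"turn",round(float(th),3)); 
def st(o):
    print("t",round(o["time_s"],2),"pos",np.round(o["position"],4),"F",np.round(o["force"],2),"w",round(o["grip_width"],3))
E
python3 - <<'E'
from workcell import r
from h import *
o=r.get_obs(); p=np.load("hp.npy"); st(o)
hx=np.array([np.cos(p[2]),np.sin(p[2])]); hy=np.array([-hx[1],hx[0]])
go(o,(.495,-.06,.2226),-hy)
E
```

```text
t 1.2 pos [ 0.2621 -0.622   0.2226] F [ 0.91 -0.14 -0.19] w 1.002
shift [-0.4328, -0.0, -0.4275] turn 0.296
```

```bash
python3 -m pendant '[[1,[-0.025,0,-0.025],0.08],[1,[-0.05,0,-0.05],0.16],[1,[-0.075,0,-0.075],0.24],[1,[-0.1,0,-0.1],0.296],[1,[-0.125,0,-0.125],0.296],[1,[-0.15,0,-0.15],0.296],[1,[-0.178,0,-0.175],0.296],[1,[-0.206,0,-0.203],0.296],[1,[-0.234,0,-0.231],0.296],[1,[-0.262,0,-0.259],0.296],[1,[-0.29,0,-0.287],0.296],[1,[-0.318,0,-0.315],0.296],[1,[-0.346,0,-0.343],0.296],[1,[-0.374,0,-0.371],0.296],[1,[-0.4,0,-0.396],0.296],[1,[-0.42,0,-0.415],0.296],[1,[-0.433,0,-0.427],0.296],[1,[-0.433,0,-0.427],0.296]]' 30
python3 - <<'E'
from workcell import r
from h import *
import cv2
o=r.get_obs(); p=np.load("hp.npy"); st(o)
hx=np.array([np.cos(p[2]),np.sin(p[2])]); hy=np.array([-hx[1],hx[0]])
go(o,(.515,-.057,.105),-hy)
im=r.get_image("wrist"); cv2.imwrite("pics/w1.png",im["color"][:,:,::-1])
E
```

```text
time_s: 2.7
position: [0.4969, -0.0555, 0.223]
orientation: [-0.117, 2.166, -2.162]
force: [0.9, -0.2, 0.7]
grip_width: 0.003
t 2.7 pos [ 0.4969 -0.0555  0.223 ] F [ 0.92 -0.19  0.66] w 0.003
shift [-0.0176, 0.118, 0.0037] turn 0.007
```

View pics/w1.png

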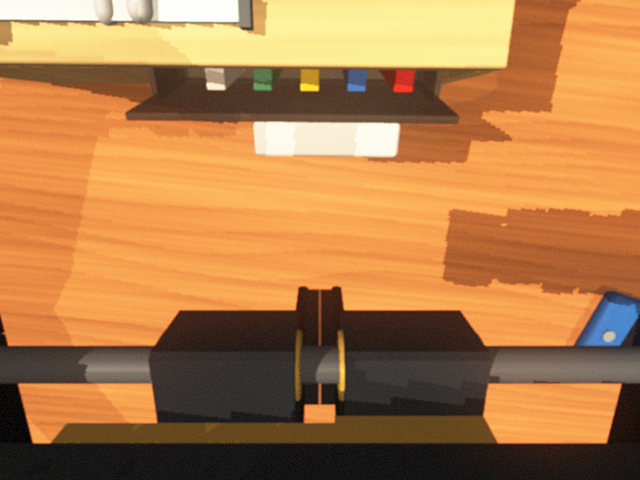

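The wrist view shows the lip at (255–400, 122–157), squared up and centred on the shut fingers at (320, 290). Next I'll descend in front of it, then advance.

```bash
python3 -m pendant '[[1,[-0.004,0.03,0.002],0],[1,[-0.009,0.06,0.003],0],[1,[-0.014,0.09,0.004],0],[1,[-0.017,0.11,0.004],0],[1,[-0.018,0.118,0.004],0],[1,[-0.018,0.118,0.004],0.007]]'
python3 -m pendant '[[1,[-0.008,0,0],0],[1,[-0.016,0,0],0],[1,[-0.022,0,0],0],[1,[-0.027,0,0],0],[1,[-0.03,0,0],0],[1,[-0.033,0,0],0]]'
```

```text
time_s: 3.25
position: [0.5128, -0.0618, 0.103]
orientation: [-0.111, 2.173, -2.172]
force: [-0.6, 0.2, 0.4]
grip_width: 0.008
time_s: 3.75
position: [0.5458, -0.0585, 0.1032]
orientation: [-0.111, 2.173, -2.173]
force: [-1.1, -0.5, 0.7]
grip_width: 0.003
```

```bash
python3 -m pendant '[[1,[-0.003,0,0],0],[1,[-0.006,0,0],0],[1,[-0.009,0,0],0],[1,[-0.012,0,0],0],[1,[-0.015,0,0],0],[1,[-0.018,0,0],0],[1,[-0.018,0,0],0]]'
python3 -m pendant '[[1,[-0.001,0,0],0],[1,[-0.002,0,0],0],[1,[-0.003,0,0],0]]'
python3 - <<'E'
from workcell import r
from h import *
import cv2
o=r.get_obs(); st(o)
im=r.get_image("side"); a=im["color"][175:335,190:350,::-1]; cv2.imwrite("pics/s2.png",cv2.resize(a,None,fx=3.7,fy=3.7,interpolation=cv2.INTER_CUBIC))
E
```

```text
time_s: 4.33
position: [0.5647, -0.0566, 0.1033]
orientation: [-0.11, 2.173, -2.172]
force: [0.5, -0.3, 0.7]
grip_width: 0.005
time_s: 4.58
position: [0.5677, -0.0563, 0.1032]
orientation: [-0.11, 2.173, -2.172]
force: [-0.5, 0.2, -0.2]
grip_width: 0.005
t 4.58 pos [ 0.5677 -0.0563  0.1032] F [-0.51  0.15 -0.19] w 0.005
```

View pics/s2.png

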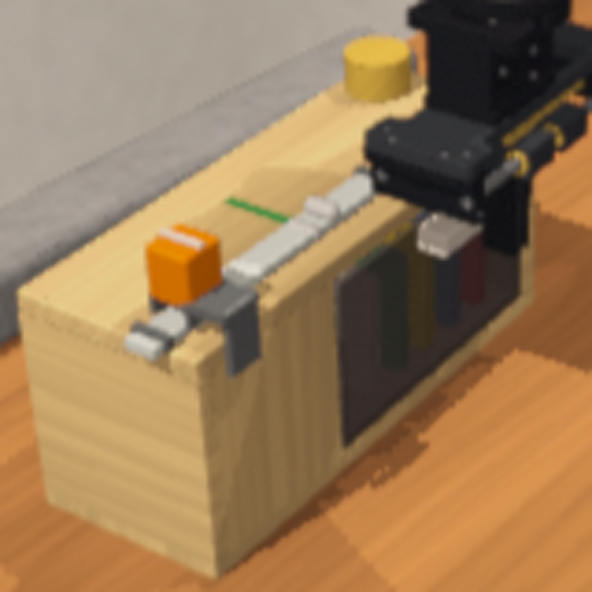

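```bash
python3 -m pendant '[[1,[-0.001,0,0],0],[1,[-0.002,0,0],0]]'; python3 -m pendant '[[1,[-0.001,0,0],0],[1,[-0.0015,0,0],0]]';  python3 -m pendant '[[1,[-0.001,0,0],0],[1,[-0.001,0,0],0]]'
```

```text
time_s: 4.8
position: [0.5695, -0.0561, 0.1032]
orientation: [-0.111, 2.173, -2.172]
force: [-3.7, -0.3, 2.6]
grip_width: 0.007
time_s: 4.97
position: [0.5695, -0.0561, 0.103]
orientation: [-0.115, 2.175, -2.174]
force: [-6.1, -0.7, 4.3]
grip_width: 0.006
time_s: 5.13
position: [0.5695, -0.0561, 0.1028]
orientation: [-0.117, 2.176, -2.176]
force: [-5.0, -0.0, 2.7]
grip_width: 0.005
```

```bash
python3 -m pendant '[[1,[-0.0015,0,0],0],[1,[-0.003,0,0],0],[1,[-0.003,0,0],0],[1,[-0.003,0,0],0]]'
```

```text
time_s: 5.47
position: [0.5694, -0.0562, 0.1022]
orientation: [-0.125, 2.179, -2.18]
force: [-9.9, 0.2, 6.6]
grip_width: 0.005
```

The TCP hasn't moved with 10 N on it, so the bin is against its stop. Now I'll retract, rise and check.

```bash
python3 -m pendant '[[1,[0.015,0,0],0],[1,[0.035,0,0],0],[1,[0.055,-0.02,0],0],[1,[0.065,-0.05,0],0],[1,[0.07,-0.085,0],0],[1,[0.07,-0.12,0],0],[1,[0.07,-0.145,0],0],[1,[0.07,-0.155,0],0],[1,[0.07,-0.155,0],0]]'
python3 - <<'E'
from workcell import r
from h import *
import cv2
from scipy.optimize import least_squares
o=r.get_obs(); p=np.load("hp.npy"); st(o)
hx=np.array([np.cos(p[2]),np.sin(p[2])]); hy=np.array([-hx[1],hx[0]])
t=H(p,(-.035,.21,.26)); print(t); go(o,t,-hy)
im=r.get_image("side"); a=im["color"][175:335,190:350,::-1]; A=cv2.resize(a,None,fx=3.7,fy=3.7,interpolation=cv2.INTER_CUBIC)
cv2.imwrite("pics/s3.png",A)
for th in (0,.05,.1):
    vx,vz=-.0245,.12
    print(th,[(( (proj(im,H(p,(-.0625+vx*np.cos(th)-vz*np.sin(th),y,.012+vz*np.cos(th)+vx*np.sin(th))))-[190,175])+.4)*3.7).round(0) for y in (-.03,-.12)])
E
```

```text
time_s: 6.22
position: [0.5048, -0.0628, 0.2613]
orientation: [-0.116, 2.174, -2.177]
force: [-0.4, 0.5, -0.5]
grip_width: -0.001
t 6.22 pos [ 0.5048 -0.0628  0.2613] F [-0.36  0.46 -0.53] w -0.001
[0.60106444 0.23809768 0.26      ]
shift [-0.1252, -0.0002, -0.29] turn -0.005
0 [array([446., 237.]), array([526., 174.])]
0.05 [array([455., 242.]), array([534., 178.])]
0.1 [array([463., 247.]), array([542., 183.])]
```

View pics/s3.png

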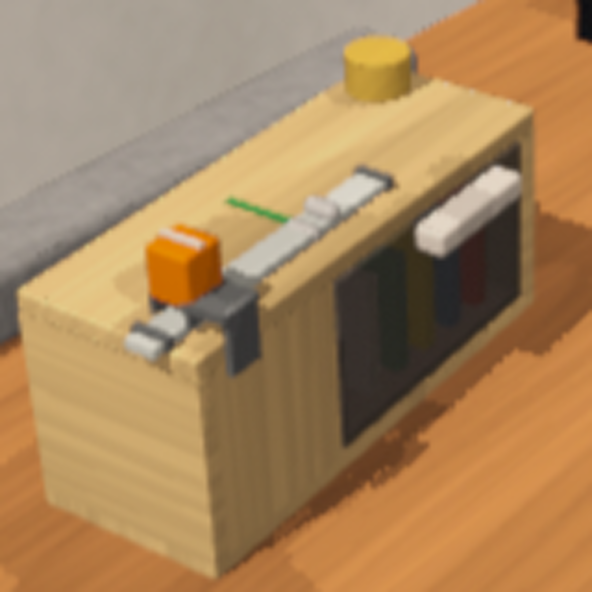

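The bin is flush, with the lip's left front corner at (445,237), matching the prediction for shut. Next is the left side of the latch.

```bash
python3 -m pendant '[[1,[-0.01,0,-0.025],0],[1,[-0.02,0,-0.055],0],[1,[-0.032,0,-0.085],0],[1,[-0.046,0,-0.12],0],[1,[-0.062,0,-0.155],0],[1,[-0.08,0,-0.19],0],[1,[-0.095,0,-0.22],0],[1,[-0.11,0,-0.25],0],[1,[-0.12,0,-0.275],0],[1,[-0.125,0,-0.288],0],[1,[-0.125,0,-0.29],0],[1,[-0.125,0,-0.29],0]]'
python3 - <<'E'
from workcell import r
from h import *
import cv2
o=r.get_obs(); p=np.load("hp.npy"); st(o)
hx=np.array([np.cos(p[2]),np.sin(p[2])]); hy=np.array([-hx[1],hx[0]])
t=H(p,(-.035,.195,.176)); print(t); go(o,t,-hy)
M=Ro.from_rotvec(o["orientation"]).as_matrix()
im=r.get_image("wrist"); cv2.imwrite("pics/w4.png",im["color"][:,:,::-1])
C=np.array(im["tool_from_camera"])
for d in r.find_in(im,"latch_top")[:2]:
    X=M@(C@np.append(d["position"],1))[:3]+o["position"]; print(d["p"],X.round(4))
# predicted px of latch top corners
Ci=np.linalg.inv(C);K=np.array(im["K"])
for q in [(-.035,.145-.005,.2),(-.05,.155,.2),(-.02,.155,.2),(-.05,.125,.2),(-.02,.125,.2),(-.035,.03,.156)]:
    c=(Ci@np.append(M.T@(H(p,q)-o["position"]),1))[:3]; u=K@c; print(q,(u[:2]/u[2]).round(0))
E
```

```text
time_s: 7.27
position: [0.5985, 0.2377, 0.2553]
orientation: [-0.126, 2.176, -2.181]
force: [1.0, -1.0, -0.8]
grip_width: 0.006
t 7.27 pos [0.5985 0.2377 0.2553] F [ 0.96 -0.98 -0.76] w 0.006
[0.60260656 0.22317716 0.176     ]
shift [-0.004, 0.0792, 0.0148] turn -0.004
0.81 [0.6115 0.172  0.1983]
(-0.035, 0.13999999999999999, 0.2) [444. 256.]
(-0.05, 0.155, 0.2) [415. 281.]
(-0.02, 0.155, 0.2) [419. 230.]
(-0.05, 0.125, 0.2) [468. 281.]
(-0.02, 0.125, 0.2) [474. 230.]
(-0.035, 0.03, 0.156) [592. 232.]
```

View pics/w4.png

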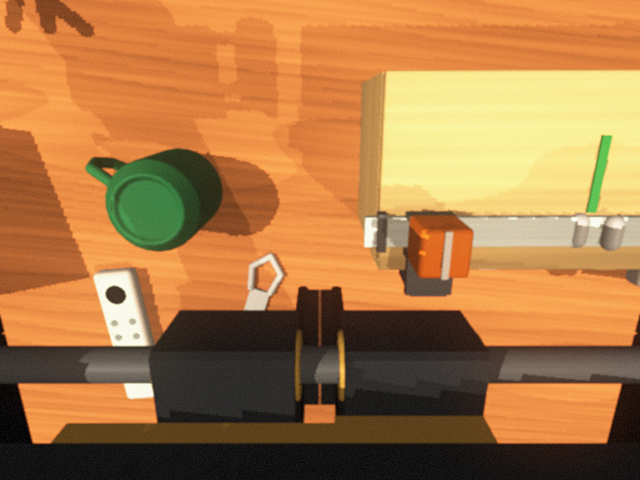

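Latch top is at (445,252), within about 2 mm of the model, and the green mark is at (600,175). Now I'll descend beside the latch's left face.

```bash
python3 -m pendant '[[1,[-0.002,0.025,0.005],0],[1,[-0.004,0.05,0.01],0],[1,[-0.006,0.07,0.012],0],[1,[-0.006,0.078,0.013],0],[1,[-0.006,0.078,0.013],0]]'
python3 - <<'E'
from workcell import r
from h import *
import cv2
o=r.get_obs(); p=np.load("hp.npy"); st(o)
hx=np.array([np.cos(p[2]),np.sin(p[2])]); hy=np.array([-hx[1],hx[0]])
q=(np.array(o["position"])[:2]-p[:2]); print("housing xy",q@hx,q@hy)
go(o,H(p,(-.035,.17,.177)),-hy);go(o,H(p,(-.035,.06,.177)),-hy)
im=r.get_image("side"); a=im["color"][175:335,190:350,::-1]; cv2.imwrite("pics/s5.png",cv2.resize(a,None,fx=3.7,fy=3.7,interpolation=cv2.INTER_CUBIC))
E
```

```text
time_s: 7.78
position: [0.6044, 0.2197, 0.1763]
orientation: [-0.121, 2.177, -2.189]
force: [-1.0, -0.8, -0.6]
grip_width: 0.003
t 7.78 pos [0.6044 0.2197 0.1763] F [-0.96 -0.75 -0.61] w 0.003
housing xy -0.03356345738394311 0.19137901937416282
shift [0.0012, -0.0006, 0.0214] turn -0.011
shift [0.0001, -0.0001, 0.1314] turn -0.011
```

View pics/s5.png

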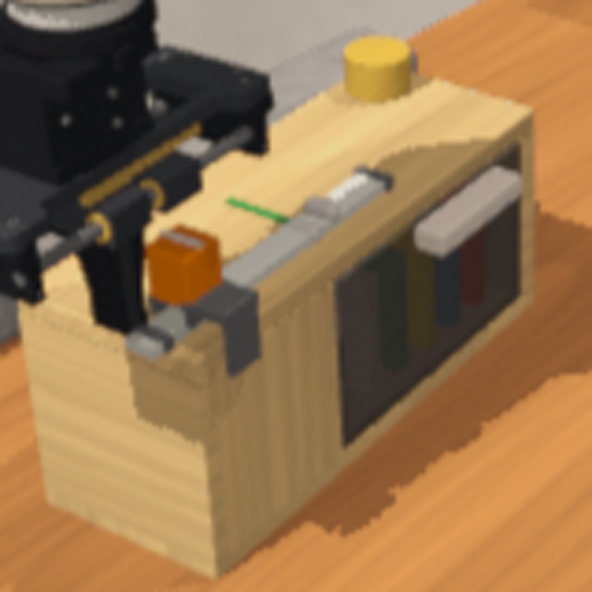

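```bash
python3 -m pendant '[[1,[0.001,0,0.006],-0.01],[1,[0.001,0,0.012],-0.01],[1,[0.001,0,0.018],-0.01],[1,[0.001,0,0.024],-0.01],[1,[0.001,0,0.030],-0.01],[1,[0.001,0,0.036],-0.01],[1,[0.001,0,0.042],-0.01],[1,[0.001,0,0.048],-0.01],[1,[0.001,0,0.054],-0.01],[1,[0.001,0,0.06],-0.01],[1,[0.001,0,0.066],-0.01],[1,[0.001,0,0.072],-0.01],[1,[0.001,0,0.078],-0.01],[1,[0.001,0,0.084],-0.01]]'
cat > look.py <<'E'
from workcell import r
from h import *
import cv2,sys
o=r.get_obs(); p=np.load("hp.npy"); st(o)
hx=np.array([np.cos(p[2]),np.sin(p[2])]); hy=np.array([-hx[1],hx[0]])
q=(np.array(o["position"])[:2]-p[:2]); print("housing xy",(q@hx).round(4),(q@hy).round(4))
go(o,H(p,(-.035,q@hy,.177)),-hy)
im=r.get_image("side"); a=im["color"][175:335,190:350,::-1]; cv2.imwrite(f"pics/s{sys.argv[1]}.png",cv2.resize(a,None,fx=3.7,fy=3.7,interpolation=cv2.INTER_CUBIC))
for d in (.07,.08,.09,.1,.115): print(d,((proj(im,H(p,(-.035,.145-d,.2)))-[190,175]+.4)*3.7).round(0))
M=Ro.from_rotvec(o["orientation"]).as_matrix()
im=r.get_image("wrist"); cv2.imwrite(f"pics/w{sys.argv[1]}.png",im["color"][:,:,::-1])
C=np.array(im["tool_from_camera"]);Ci=np.linalg.inv(C);K=np.array(im["K"])
for d in (.07,.08,.09,.1,.115):
    c=(Ci@np.append(M.T@(H(p,(-.035,.145-d,.2))-o["position"]),1))[:3]; u=K@c; print(d,(u[:2]/u[2]).round(0))
E
python3 look.py 6
```

```text
time_s: 9.0
position: [0.6122, 0.1368, 0.1784]
orientation: [-0.129, 2.171, -2.18]
force: [2.0, 2.0, 0.8]
grip_width: 0.006
t 9.0 pos [0.6122 0.1368 0.1784] F [2.01 1.96 0.83] w 0.006
housing xy -0.0343 0.1081
shift [0.0007, 0.0014, -0.0] turn 0.0
0.07 [261. 190.]
0.08 [272. 182.]
0.09 [283. 175.]
0.1 [294. 167.]
0.115 [310. 156.]
0.07 [405. 335.]
0.08 [431. 335.]
0.09 [457. 335.]
0.1 [483. 335.]
0.115 [522. 335.]
```

View pics/s6.png

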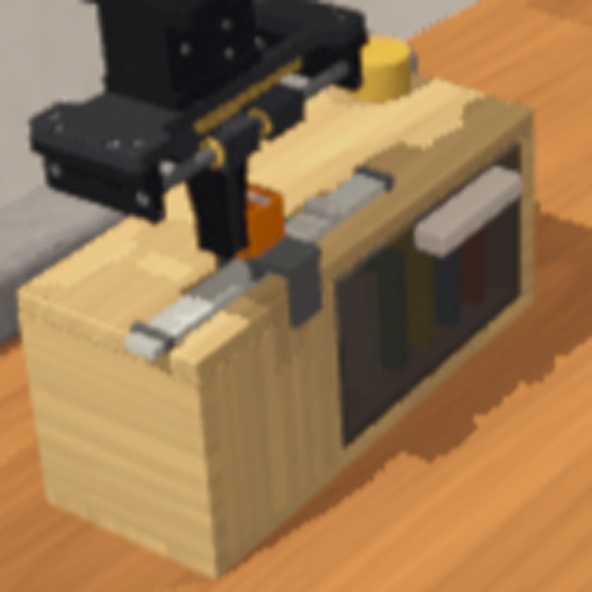

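View pics/w6.png

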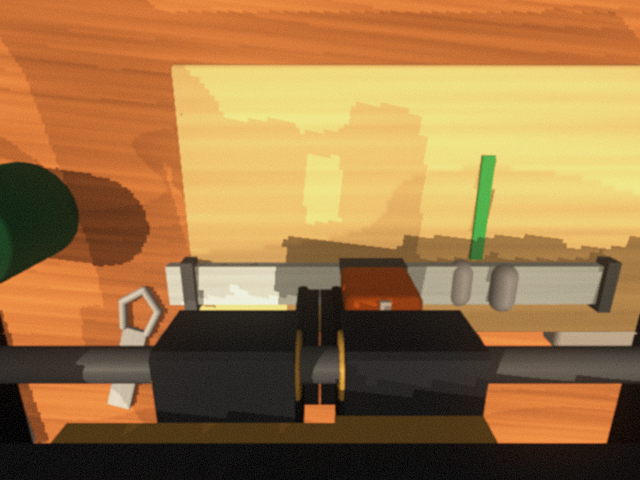

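The wrist view has the latch's white line at (385,306), which means travel ≈ 0.061 m and a finger half-thickness of about 9 mm. The ridges are at (460,285) and (502,287), so about 54 mm remains. The tool stays aligned, so I'll continue.

```bash
python3 -m pendant '[[1,[0.001,0.001,0.005],0],[1,[0.001,0.001,0.01],0],[1,[0.001,0.001,0.015],0],[1,[0.001,0.001,0.02],0],[1,[0.001,0.001,0.025],0],[1,[0.001,0.001,0.03],0],[1,[0.001,0.001,0.034],0],[1,[0.001,0.001,0.037],0],[1,[0.001,0.001,0.037],0]]'
python3 -m pendant '[[1,[0,0,0.001],0],[1,[0,0,0.002],0],[1,[0,0,0.002],0]]'
python3 look.py 7
```

```text
time_s: 9.85
position: [0.6147, 0.097, 0.177]
orientation: [-0.128, 2.171, -2.185]
force: [-0.0, 0.0, -0.4]
grip_width: 0.004
time_s: 10.1
position: [0.6148, 0.096, 0.1771]
orientation: [-0.129, 2.172, -2.184]
force: [-0.4, 4.3, -0.4]
grip_width: 0.005
t 10.1 pos [0.6148 0.096  0.1771] F [-0.4   4.34 -0.41] w 0.005
housing xy -0.0359 0.0672
shift [-0.0009, 0.0001, -0.0] turn -0.002
0.07 [261. 190.]
0.08 [272. 182.]
0.09 [283. 175.]
0.1 [294. 167.]
0.115 [310. 156.]
0.07 [299. 333.]
0.08 [325. 333.]
0.09 [351. 333.]
0.1 [378. 333.]
0.115 [417. 332.]
```

View pics/w7.png

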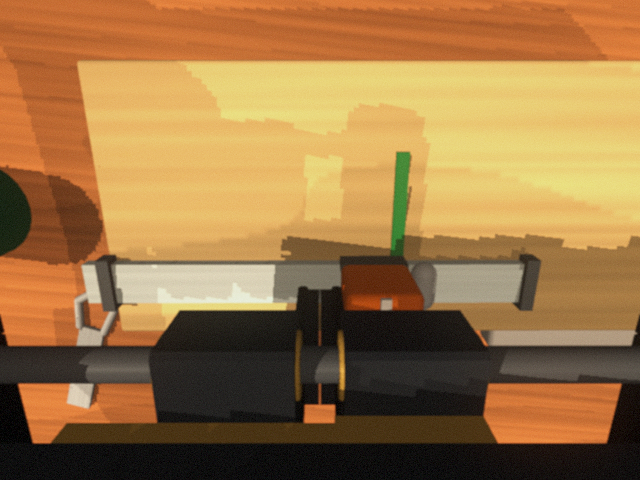

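The line at (387,306) puts travel at ≈ 0.102 m. The 4.3 N reading says it has reached the low ridge, so I'll take small steps.

```bash
python3 -m pendant '[[1,[0,0,0.0015],0],[1,[0,0,0.003],0],[1,[0,0,0.003],0]]'
python3 -m pendant '[[1,[0,0,0.0015],0],[1,[0,0,0.003],0],[1,[0,0,0.003],0]]'
```

```text
time_s: 10.45
position: [0.6151, 0.093, 0.1771]
orientation: [-0.129, 2.171, -2.184]
force: [-0.6, 3.3, 0.1]
grip_width: 0.005
time_s: 10.7
position: [0.6156, 0.0882, 0.1771]
orientation: [-0.128, 2.17, -2.187]
force: [0.3, 0.4, 0.8]
grip_width: 0.004
```

```bash
sed -i 's/(.07,.08,.09,.1,.115)/(.105,.11,.115,.12)/g' look.py; python3 look.py 8
```

```text
t 10.7 pos [0.6156 0.0882 0.1771] F [0.28 0.44 0.84] w 0.004
housing xy -0.0359 0.0594
shift [-0.0009, 0.0, -0.0] turn -0.003
0.105 [299. 163.]
0.11 [304. 160.]
0.115 [310. 156.]
0.12 [315. 152.]
0.105 [371. 333.]
0.11 [384. 333.]
0.115 [397. 332.]
0.12 [410. 332.]
```

View pics/w8.png

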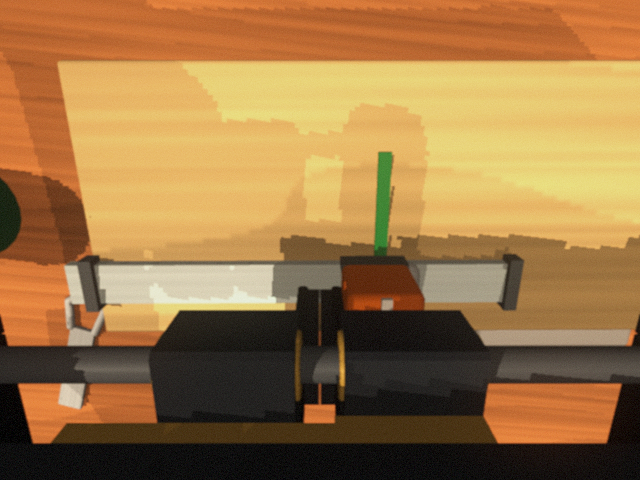

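View pics/s8.png

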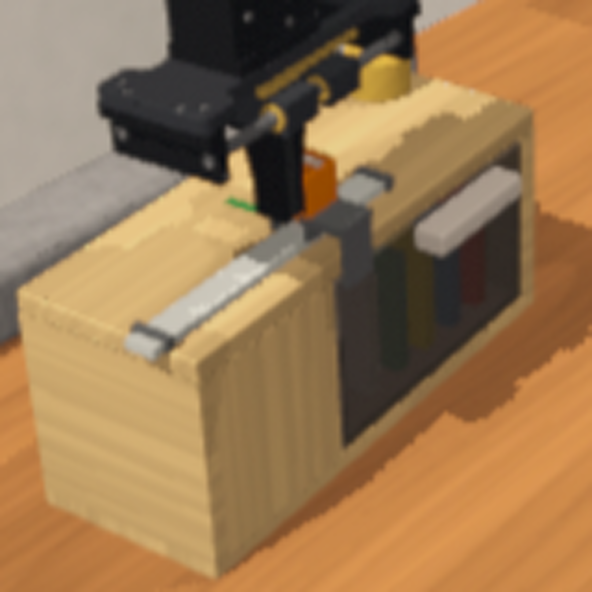

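```bash
python3 -m pendant '[[1,[0,0,0.0005],0],[1,[0,0,0.001],0],[1,[0,0,0.001],0]]'
python3 -m pendant '[[1,[0,0,0.0005],0],[1,[0,0,0.001],0],[1,[0,0,0.001],0]]'
```

```text
time_s: 11.05
position: [0.6159, 0.0861, 0.177]
orientation: [-0.127, 2.169, -2.189]
force: [0.2, -0.1, -0.3]
grip_width: 0.008
time_s: 11.3
position: [0.616, 0.0847, 0.177]
orientation: [-0.126, 2.169, -2.189]
force: [0.7, -0.3, 0.9]
grip_width: 0.007
```

The force is about 0 (sliding friction would show 1.5 N), so the latch has probably dropped ahead of the finger. I'll back off and look.

```bash
python3 -m pendant '[[1,[0,0,-0.01],0],[1,[0,0,-0.03],0],[1,[0,-0.02,-0.045],0],[1,[0,-0.05,-0.06],0],[1,[0.02,-0.08,-0.085],0],[1,[0.04,-0.1,-0.11],0],[1,[0.06,-0.11,-0.14],0],[1,[0.07,-0.11,-0.16],0],[1,[0.07,-0.11,-0.16],0]]'
cat > top.py <<'E'
from workcell import r
from h import *
import cv2,sys
st(r.get_obs()); p=np.load("hp.npy")
T=r.get_image("top"); S=r.get_image("side")
cv2.imwrite(f"pics/t{sys.argv[1]}.png",cv2.resize(T["color"][160:265,210:390,::-1],None,fx=4.4,fy=4.4,interpolation=cv2.INTER_CUBIC))
cv2.imwrite(f"pics/s{sys.argv[1]}.png",cv2.resize(S["color"][175:335,190:350,::-1],None,fx=3.7,fy=3.7,interpolation=cv2.INTER_CUBIC))
for d in (.105,.11,.115,.12,.125):
    X=H(p,(-.035,.145-d,.2)); print(d,((proj(T,X)-[210,160]+.4)*4.4).round(0),((proj(S,X)-[190,175]+.4)*3.7).round(0))
print("notch",((proj(T,H(p,(-.035,.03,.156)))-[210,160]+.4)*4.4).round(0))
E
python3 top.py 9
```

```text
time_s: 12.05
position: [0.5283, 0.2456, 0.2889]
orientation: [-0.137, 2.167, -2.178]
force: [-0.8, 0.1, -0.2]
grip_width: 0.005
t 12.05 pos [0.5283 0.2456 0.2889] F [-0.8   0.11 -0.2 ] w 0.005
0.105 [328. 239.] [299. 163.]
0.11 [338. 238.] [304. 160.]
0.115 [348. 237.] [310. 156.]
0.12 [358. 236.] [315. 152.]
0.125 [368. 235.] [320. 149.]
notch [352. 263.]
```

View pics/t9.png

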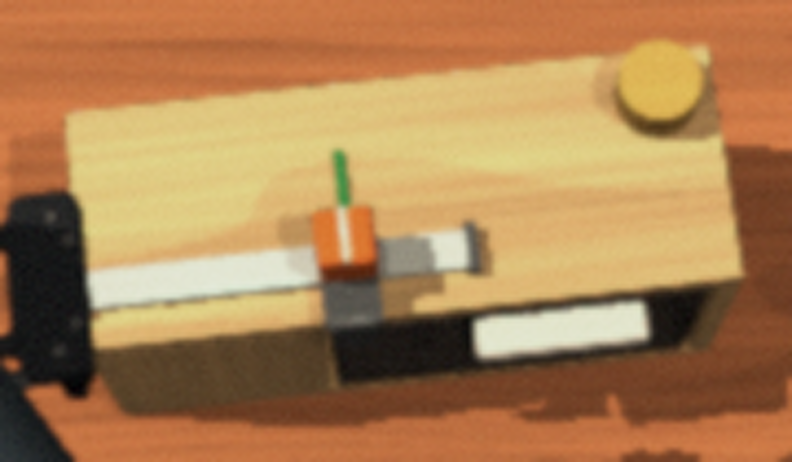

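View pics/s9.png

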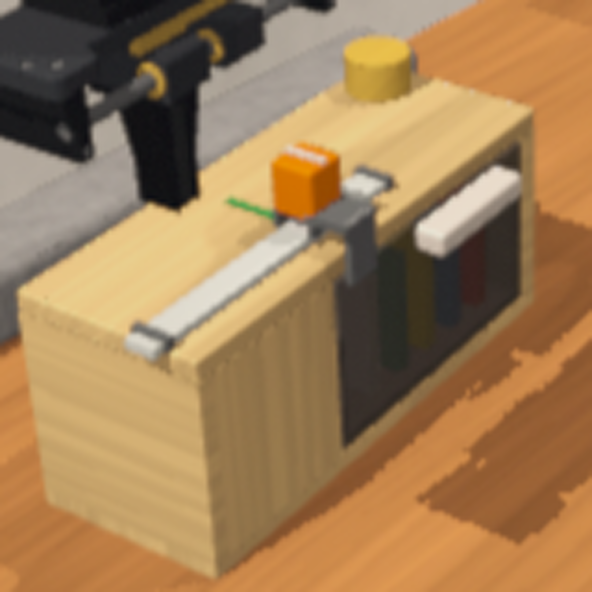

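The latch line is in line with the green mark in both views, within about 1.5 mm. For a parallax-free check I'll put the wrist camera in the plane of the notch.

```bash
python3 - <<'E'
from workcell import r
from h import *
o=r.get_obs(); p=np.load("hp.npy"); hx=np.array([np.cos(p[2]),np.sin(p[2])]); hy=np.array([-hx[1],hx[0]])
go(o,H(p,(-.11,.03,.29)),-hy)
E
```

```text
shift [0.0059, -0.0011, 0.1887] turn -0.001
```

```bash
python3 -m pendant '[[1,[0.006,0,0.02],0],[1,[0.006,0,0.05],0],[1,[0.006,0,0.08],0],[1,[0.006,0,0.11],0],[1,[0.006,0,0.14],0],[1,[0.006,0,0.165],0],[1,[0.006,0,0.182],0],[1,[0.006,0,0.188],0],[1,[0.006,0,0.189],0],[1,[0.006,0,0.189],0]]'
python3 - <<'E'
from workcell import r
from h import *
import cv2
o=r.get_obs(); p=np.load("hp.npy"); st(o)
M=Ro.from_rotvec(o["orientation"]).as_matrix()
im=r.get_image("wrist"); cv2.imwrite("pics/w10.png",im["color"][:,:,::-1])
C=np.array(im["tool_from_camera"]);Ci=np.linalg.inv(C);K=np.array(im["K"])
def P(q):
    c=(Ci@np.append(M.T@(H(p,q)-o["position"]),1))[:3]; u=K@c; return (u[:2]/u[2]).round(1)
for d in (.112,.115,.118): print(d,P((-.05,.145-d,.2)),P((-.02,.145-d,.2)))
print("notch",P((-.035,.03,.156)),"roof in green line plane",P((0,.03,.15)),P((.05,.03,.15)), "BL,FL",P((.065,.17,.15)),P((-.065,.17,.15)),"endcaps?")
for x in r.silhouettes(im,"latch_top")[:1]:
    v,u=np.nonzero(x["region"]); print("latch region",x["p"],u.min(),u.max(),v.min(),v.max())
E
```

```text
time_s: 12.98
position: [0.545, 0.051, 0.2886]
orientation: [-0.129, 2.168, -2.187]
force: [-0.1, 1.5, -1.0]
grip_width: 0.0
t 12.98 pos [0.545  0.051  0.2886] F [-0.08  1.5  -0.99] w 0.0
0.112 [312.1 145.7] [311.7  91.8]
0.115 [317.2 145.7] [317.   91.8]
0.118 [322.3 145.7] [322.3  91.8]
notch [316.9 117. ] roof in green line plane [316.7  62.1] [316.3 -24. ] BL,FL [ 89.2 -51.9] [121.6 161. ] endcaps?
latch region 0.69 290 342 92 177
```

View pics/w10.png

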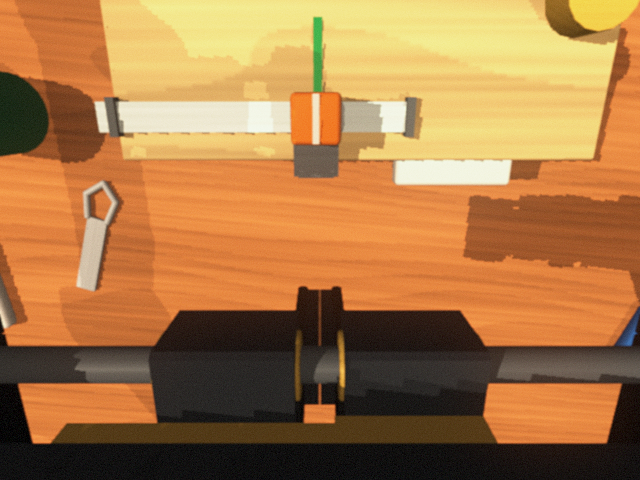

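```bash
python3 - <<'E'
import cv2,numpy as np
a=cv2.imread("pics/w10.png").astype(int); B,G,R=a[...,0],a[...,1],a[...,2]
for v in (30,50,70,85):
    u=np.nonzero((G[v,300:335]>R[v,300:335]+40))[0]; print("green",v,u.mean()+300)
for v in (100,110,120,130,140):
    row=B[v,280:350]; og=np.nonzero((R[v,280:350]>B[v,280:350]+90)&(G[v,280:350]<150))[0]+280
    seg=np.arange(305,330); w=seg[B[v,305:330]>130]; print(v,"white",w.mean(),"orange",og.min(),og.max())
E
```

```text
green 30 317.5
green 50 317.5
green 70 317.0
green 85 317.0
100 white 315.0 orange 290 341
110 white 315.5 orange 291 340
120 white 315.0 orange 291 340
130 white 315.0 orange 292 340
140 white 315.5 orange 291 349
```

The white line is at u≈315.3 and the green mark at 317.0, so the latch is about 1 mm from the notch centre (travel ≈ 0.114 m). That's inside the self-centring band. One last check of the whole scene, then I'll hand in.

```bash
python3 - <<'E'
from workcell import r
from h import *
import cv2
im=r.get_image("top"); a=cv2.imread("pics/top0.png"); b=im["color"][:,:,::-1].copy(); cv2.imwrite("pics/top11.png",b)
st(r.get_obs())
R,t=np.array(im["R"]),np.array(im["t"])
for T in ("console_c","opener_c","remote_c","mug_c","tin_center","coasters_c"):
    print(T,[(round(d["p"],2),np.round(R.T@(np.array(d["position"])-t),3).tolist()) for d in r.find_in(im,T)[:1]])
E
```

```text
t 13.13 pos [0.5447 0.0527 0.2889] F [ 0.8   0.11 -0.39] w 0.003
console_c [(0.74, [0.385, -0.411, 0.015])]
opener_c [(0.74, [0.448, 0.301, 0.006])]
remote_c [(0.77, [0.41, 0.428, 0.018])]
mug_c [(0.69, [0.65, -0.068, 0.15])]
tin_center [(0.87, [0.704, -0.095, 0.179])]
coasters_c [(0.75, [0.609, -0.419, 0.024])]
```

View pics/top11.png

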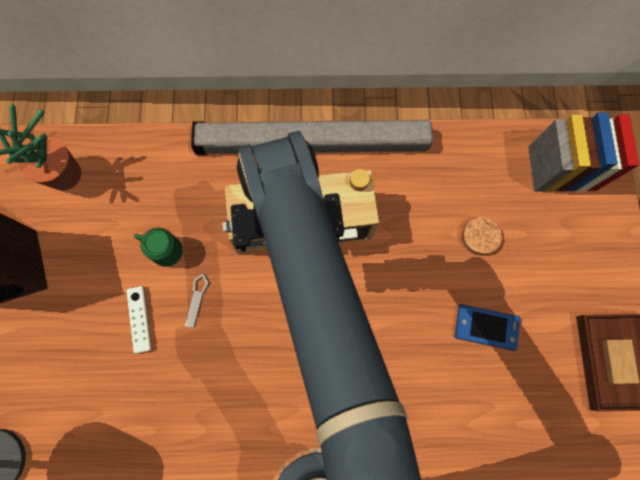

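Everything else is where it was: mug at (160,246), opener at (197,300), remote at (138,319), tin at (360,180), coasters at (483,236) and console at (488,327). The network's mug position is a false hit on the housing, since the picture shows the mug unmoved. Handing in.

```bash
python3 -c "
from workcell import r
print(r.sign_off())"
```

```text
the job is handed in; nothing more can be done
None
```

I pushed the bin fully shut and then slid the latch right until it dropped into its notch. I handed the job in at about 13 s, with the arm clear of everything; no verdict is reported.

- **Bin:** I pushed on the white lip with shut fingers. At the stop the tool did not move under 10 N, and afterwards the side view showed the front flush and the lip where it should be when shut.
- **Latch:** The push took about 4.3 N at the low ridge, then fell to about 0 N as the latch dropped ahead of the finger. The highest wrist force I read in the whole job was about 12 N, at the bin's stop.
- **Latch position:** The wrist camera put the latch's white line about 1 mm short of the green mark, a travel of about 0.114 m against 0.115 m. The top and side views agreed to within a few mm.
- **Other things:** The networks put the console, opener, remote, tin and coasters within about 5 mm of where they started. For the mug, the network reported a spot on the housing instead, which was wrong; the picture shows the mug where it was.

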